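Unpin the bench length stop and hold it out at its second stop

TASK

Draw the locking pin up out of the length stop's housing and park it upright in the U-shaped side notch of the little bracket, hanging by its collar at the bottom of the notch, and let go of it. Then squeeze the release button on the side of the stop's upright grip, and with the button held in pull the telescoping bar past its first stop all the way out to its second stop. Finish still gripping it there, fully extended with the button squeezed in (a spring pulls it back if you let go); leave the V-block, round blank, spanner and spray can where they are.

Things in the scene. Friction and masses are not known exactly. Their poses are not given: they have to be found in the camera images.
- fixture: Bench length stop, bolted down: dark steel base plate 160 x 90 x 10 mm (x -10 to 150 mm) under a grey housing 140 long, 50 wide, flat top at z = 54 mm. Origin on the bench below the middle of the housing's open front end; +x points into the housing, z up. A 24 x 24 mm steel bar slides out along the fixture's -x.
- bore (a point): Centre of the pin bore's mouth, level with the housing top, 54 mm above the bench, 60 mm behind (+x) the fixture's origin. The bore is vertical, 12 mm wide, through the housing top and the bar. Axes as the fixture.
- pin: Loose steel locking pin, about 100 g, upright in the bore at the start, collar on the housing top; it blocks the bar. Origin at the shank's tip, +z to the head. Shank 10 mm diameter, z 0 to 40 mm; collar 26 mm diameter, z 40 to 45; round head 18 mm diameter, z 45 to 80: grip the head. It must rise over 42 mm to be out.
- pin_collar (a point): Point on the pin's axis at the underside of the collar, 40 mm above the tip.
- bracket: Fixed dark steel parking bracket left or right of the length stop: foot 60 x 50 x 8 mm, column at its back (+x), and on it a plate 44 mm wide (y), 8 mm thick, top at z = 66 mm, nothing higher. The plate has a U-notch 13 mm wide, open to the bracket's -x, above and below. Origin on the bench below the notch point; plate's open edge at x = -22 mm, notch's end wall at x = +7 mm.
- notch (a point): Notch point: on the notch's centre line, 7 mm from its end wall, level with the plate's top, 66 mm above the bench; axes as the bracket. The parked pin hangs upright through the notch with its collar resting on the plate, its axis at most 10 mm from here.
- carriage (a joint): Extension of the telescoping bar in m: 0 home, 0.055 first stop, 0.110 second stop (hard end). Moves along the fixture's -x. A return spring pulls back with 1.4 N at home, 5.3 N fully out, plus 1 N friction. Locked at home unless the button is in; with the button out it also catches at the first stop. With the button held in it passes freely.
- grip (a point): Centre of the bar's upright grip, 85 mm above the bench, 35 mm before (-x) the fixture's origin when home; moves with the bar. The grip is an aluminium post 28 x 28 mm, top (rubber cap) at z = 111 mm. Axes as the fixture. Take it from above, fingers closing along the fixture's y: one on the button (+y side), one on the plain -y side.
- button (a joint): Travel of the release button in m: 0 out, 0.006 fully in. It moves along the fixture's -y. Spring force 2.7 N at rest, 8.1 N fully in; the bar is free from 0.003 on.
- button_face (a point): Centre of the button's outer face, on the grip's +y side, 85 mm above the bench. The button is a black block 20 mm wide (x), 36 mm tall (z 67 to 103 mm); its face is 21 mm from the grip's centre line when out, 15 mm when fully in (1 mm proud of the post).
- v_block: Loose steel V-block, 60 x 45 x 38 mm, on the other side of the length stop from the bracket; leave it. Origin under its centre.
- blank: Loose round steel blank, upright, 44 mm diameter, 55 mm tall; leave it. Origin under its centre.
- spanner: Loose steel spanner, 170 mm long, lying on the bench; leave it. Origin under its centre.
- spray_can: Loose upright aluminium can, 60 mm diameter, 170 mm tall; leave it. Origin under its centre.

How it is judged:
By the outcome, as a careful person would: the job done as asked, in the order asked, and still so for the second after the job is handed in, while the arm keeps its last pose, push and grip.
It also fails if it takes over 48 s, if anything falls off the work surface, if the arm or the gripper's body presses on something with over 40 N, if the wrist force passes 120 N, or if a joint passes its speed limit or range.

ROBOT

A 6-joint arm with a two-finger parallel gripper is mounted at the origin on the work surface. World frame = base frame: x ahead of the robot, y to its left, z up, the work surface at z = 0. Lengths are in m, angles in degrees, forces in N, time in s.
With the tool pointing down it reaches from about 0.3 to 0.75 m from the base axis. Payload 8.5 kg.
Tool frame: the origin (TCP) lies at the very end of the fingers, on their centre line; the grasp point (between the pads) lies 19 mm behind it (hold_point_z is the distance from the TCP to the grasp point, in m); z points along the fingers, y is the direction in which the jaws open and shut (so a half turn about z gives the same grasp; the last joint's range is limited). The gripper opens to 85 mm and grips with 20 to 120 N. Pads are 22 mm wide; open, the fingers measure 114 mm over their backs; the gripper's body (76 mm by 85 mm) begins 54 mm behind the grasp point. The pads swing forward as they close: fully open they stand 13 mm farther back than shut.
Start: joints at [64.956, 21.807, 74.336, -0, 83.858, -12.336], TCP at [0.121, 0.537, 0.231] pointing down, gripper open.
Joint ranges: [-178.18, 178.18], [-50.72, 133.34], [12.68, 142.11], [-81.47, 261.47], [9.98, 163.14], [-165.26, 165.26]. Speed limits (degrees/s): [136.94, 136.94, 180, 180, 180, 180].

INTERFACE

Orientations are given as a 3x3 rotation matrix whose columns are the frame's x, y, z axes.
In Python, from rig import observe, get_image, close_job, hold_point_z gives the robot as it stands. The module is installed in compiled form; this text tells all that it offers.
- The arm moves only by the tool jog_arm, never from a script. Its arguments are lists of equal length, an entry for each row: "travel": the shift along the world's x, y, z in m, a list of three; "dr": the turn, a rotation vector about the world's x, y, z in rad, a list of three. In form: {"travel": [[x, y, z], ...], "dr": [[rx, ry, rz], ...]}. A call has 1 to 20 rows; each row shifts and turns the commanded pose from where the row before left it; what a row does not reach is not made up. A row lasts 1/12 s, in which the tool goes at most 41.7 mm and 7.16 degrees, less where a joint would pass 70% of its speed; a pose out of reach is approached as far as the arm can. A call with a gripper value outside its range is refused whole. "jaw" is the finger opening in m, from 0 to 0.0854, set as the call begins (left out, the last holds). The fingers move at their own pace and stop on an object; "newtons" is the grip in N (left out, the last holds). Time passes only in rows, so rows that do not move let the fingers close. It gives the time, the measured TCP pose, the force and the opening at its end, in the units of the state.
- observe(): the state, without advancing time (a new reading comes with each control period).
- get_image(name): name is "scene" or "side" or "wrist"; returns a dict with "color" (480x640x3 uint8, red, green, blue), "fovy" (degrees; the focal length in pixels is half the picture's height over the tangent of half this angle, whatever the lens; pixels are square), "cx", "cy" (the principal point, pixels), "R" (3x3) and "t" (3): a world point X has camera coordinates R X + t. Camera axes: x right, y down, z forward; pixel columns grow to the right and rows downward; lengths in m; the calibration is good to about 2 mm. A picture is of the moment at which its call begins. There is no depth.
- close_job(): hands the job in, once; it reports no verdict.
The state is a dict: "time_s": time; "q": joint angles; "qvel": joint speeds; "joint_efforts": joint torques, N m; "position": TCP position; "tool_rot": TCP orientation; "ft_force": force on the tool from outside, world axes, zero at the start; "wrist_torque": the same for the moment, N m; "grip_width": finger opening in m.
Only numpy, scipy, OpenCV 4.12 (cv2) and the standard library are available. Lean on these libraries where they do the work, as an engineer would, in place of code of your own. Each camera call takes 0.05 s, during which the arm holds its last target.

## Working session

There is one attempt and no reset: what is moved stays moved. The work goes in short steps, Python scripts to look and compute and a tool call to move; the robot and the scene stay as the last step left them, time stands still between calls to the robot, and variables do not carry over. Pictures are saved under pics/ and viewed, and the job is handed in when it is done.

Besides the shell and the picture viewer there is one more tool, called after "Emit:" as a command line: name --argument value ..., lists and objects as JSON in quotes. jog_arm: Moves the arm, as the interface text tells. Its arguments: {"type":"object","properties":{"travel":{"type":"array"},"dr":{"type":"array"},"jaw":{"type":"number"},"newtons":{"type":"number"}},"required":["travel","dr"]}

```bash
mkdir -p pics
cat > h.py <<'E'
import numpy as np, cv2
from rig import observe, get_image, close_job, hold_point_z
def K(im):
    f=240/np.tan(np.radians(im['fovy'])/2); return f,im['cx'],im['cy']
def ray(im,u,v):
    f,cx,cy=K(im); R=np.array(im['R']);t=np.array(im['t'])
    return -R.T@t, R.T@np.array([(u-cx)/f,(v-cy)/f,1])
def onz(im,u,v,z):
    o,d=ray(im,u,v); return o+d*(z-o[2])/d[2]
def proj(im,X):
    f,cx,cy=K(im); c=np.array(im['R'])@np.array(X)+np.array(im['t']); return np.array([f*c[0]/c[2]+cx,f*c[1]/c[2]+cy])
def tri(i1,p1,i2,p2):
    o1,d1=ray(i1,*p1);o2,d2=ray(i2,*p2)
    s=np.linalg.lstsq(np.stack([d1,-d2],1),o2-o1,rcond=None)[0]
    a=o1+s[0]*d1;b=o2+s[1]*d2; return (a+b)/2,np.linalg.norm(a-b)
def save(im,n): cv2.imwrite('pics/'+n+'.png',im['color'][:,:,::-1])
E
python3 - <<'E'
from h import *
import pickle
ims={}
for n in ['scene','side','wrist']:
    im=get_image(n);ims[n]=im;save(im,n+'0');print(n,im['fovy'],im['cx'],im['cy'],-np.array(im['R']).T@im['t'])
pickle.dump(ims,open('i0.pkl','wb'))
print(observe(),hold_point_z)
E
```

```text
scene 55.126830472967356 327.96790716115214 240.27728956831658 [0.93986772 0.53693925 0.58615819]
side 51.4281250538612 318.7572706747649 236.4542706611239 [0.45022156 0.64294418 0.77566402]
wrist 62.90764705046034 321.14716134359264 241.81112996069567 [0.05144195 0.55186962 0.37314573]
{'time_s': 0.15, 'q': array([ 6.49537455e+01,  2.18319914e+01,  7.43721214e+01,  2.89217792e-04,
        8.38612989e+01, -1.23367430e+01]), 'qvel': array([ 0.01481816, -0.11185486, -0.0606116 ,  0.02247607, -0.0174046 ,
       -0.03676633]), 'joint_efforts': array([ 2.22027862e-03, -4.48626852e+01, -2.31342727e+01, -1.65571018e-04,
        3.82843078e-03,  2.17579043e-05]), 'position': array([0.12091213, 0.53630265, 0.2308705 ]), 'tool_rot': array([[-9.75497854e-01,  2.20008405e-01, -4.87864215e-04],
       [ 2.20008805e-01,  9.75497340e-01, -1.03217176e-03],
       [ 2.48823782e-04, -1.11421576e-03, -9.99999348e-01]]), 'ft_force': array([ 0.12921505, -0.91026005,  0.34022393]), 'wrist_torque': array([-5.51327292e-02,  1.73076556e-02, -9.69989571e-05]), 'grip_width': 0.08584093513599748} 0.0187
```

View pics/scene0.png

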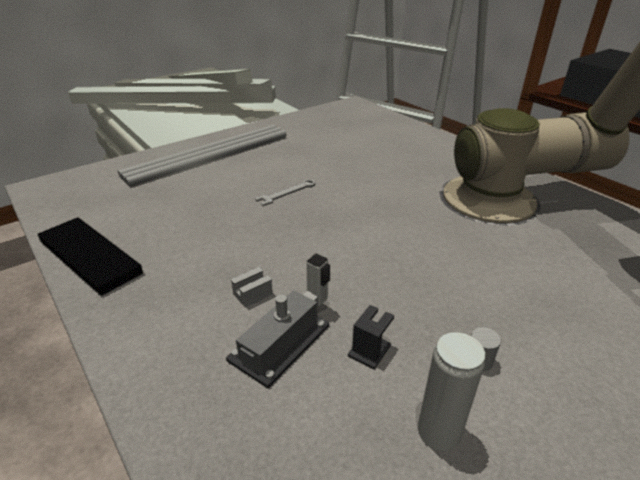

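View pics/side0.png

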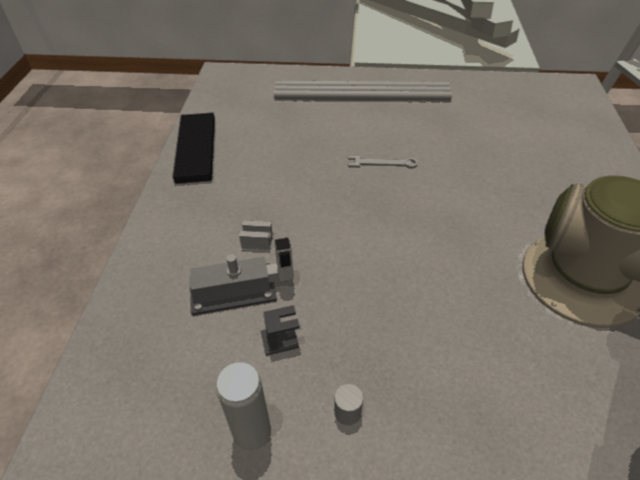

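View pics/wrist0.png

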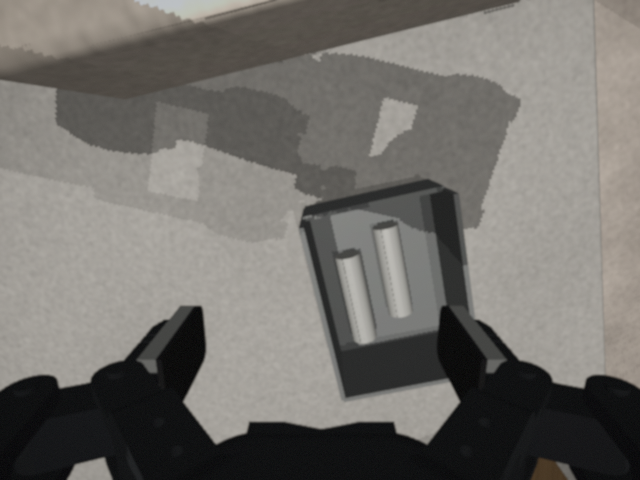

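Run:
```python
from h import *
import pickle
ims=pickle.load(open('i0.pkl','rb'))
for n,(x,y,w,h) in {'scene':(220,235,200,150),'side':(170,205,160,120)}.items():
    c=ims[n]['color'][y:y+h,x:x+w,::-1]
    s=800//w
    c=cv2.resize(c,None,fx=s,fy=s,interpolation=cv2.INTER_CUBIC)
    c=cv2.convertScaleAbs(c,alpha=1.6,beta=10)
    cv2.imwrite(f'pics/{n}_z.png',c)
```

```text
(no output)
```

View pics/scene_z.png

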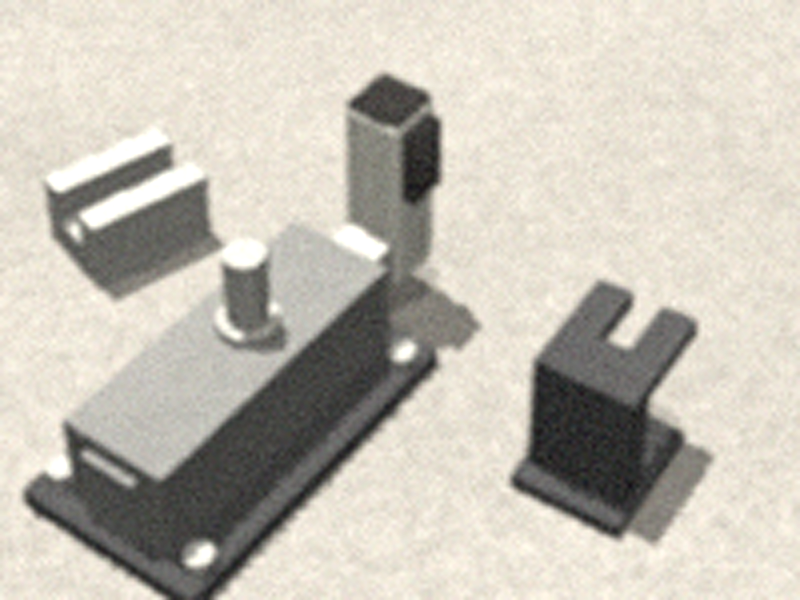

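View pics/side_z.png

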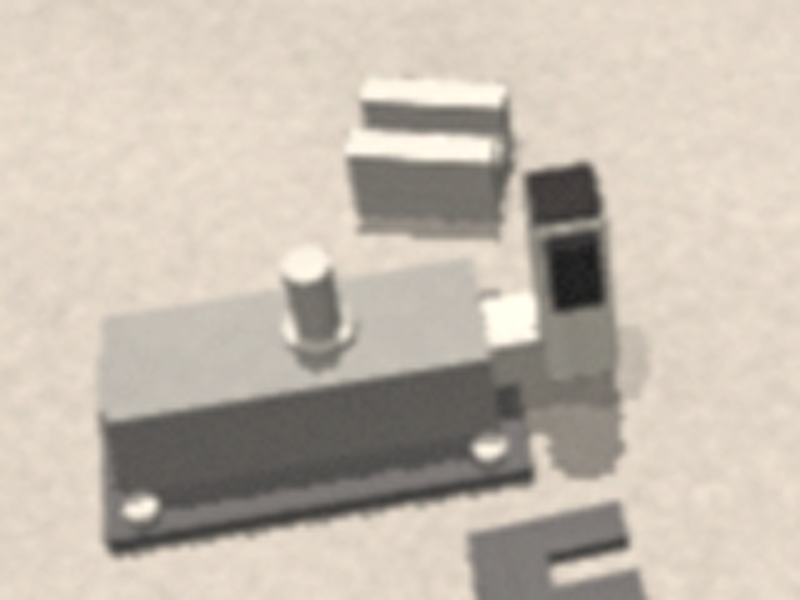

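Run:
```python
from h import *
import pickle
ims=pickle.load(open('i0.pkl','rb'))
sc=lambda p:((p[0]+.5)/4-.5+220,(p[1]+.5)/4-.5+235)
sd=lambda p:((p[0]+.5)/5-.5+170,(p[1]+.5)/5-.5+205)
def go(n,f,z,ps):
    r=[onz(ims[n],*f(p),z)*1000 for p in ps]; r=np.array(r); print(n,z,r[:,:2].round(1).tolist(),'mean',r.mean(0).round(1)); return r
go('scene',sc,.054,[(68,427),(162,478),(387,265),(295,225)])
go('side',sd,.054,[(103,320),(107,418),(492,357),(472,260)])
go('scene',sc,.094,[(246,254)])
go('side',sd,.094,[(307,265)])
go('scene',sc,.111,[(348,100),(385,75),(430,97),(397,125)])
go('side',sd,.111,[(527,178),(592,165),(603,212),(535,228)])
go('scene',sc,.066,[(537,358),(645,403),(697,322),(668,310),(633,350),(610,343),(632,295),(608,283)])
c=ims['side']['color'][295:365,250:320,::-1]
c=cv2.convertScaleAbs(cv2.resize(c,None,fx=8,fy=8,interpolation=cv2.INTER_CUBIC),alpha=2,beta=10)
cv2.imwrite('pics/sbr.png',c)
```

```text
scene 0.054 [[752.3, 80.7], [737.0, 123.5], [603.4, 83.0], [619.9, 39.2]] mean [678.1  81.6  54. ]
side 0.054 [[750.1, 75.1], [736.7, 120.0], [601.8, 81.6], [616.7, 35.5]] mean [676.4  78.1  54. ]
scene 0.094 [[668.6, 78.8]] mean [668.6  78.8  94. ]
side 0.094 [[666.6, 76.0]] mean [666.6  76.   94. ]
scene 0.111 [[592.7, 42.0], [570.1, 37.6], [564.2, 61.1], [586.4, 67.6]] mean [578.4  52.1 111. ]
side 0.111 [[590.0, 43.3], [567.3, 35.2], [560.4, 57.6], [583.6, 67.0]] mean [575.3  50.8 111. ]
scene 0.066 [[596.0, 170.0], [578.8, 212.3], [533.1, 193.7], [537.6, 181.9], [563.6, 189.4], [568.2, 181.2], [543.2, 166.9], [546.2, 155.9]] mean [558.3 181.4  66. ]
```

View pics/sbr.png

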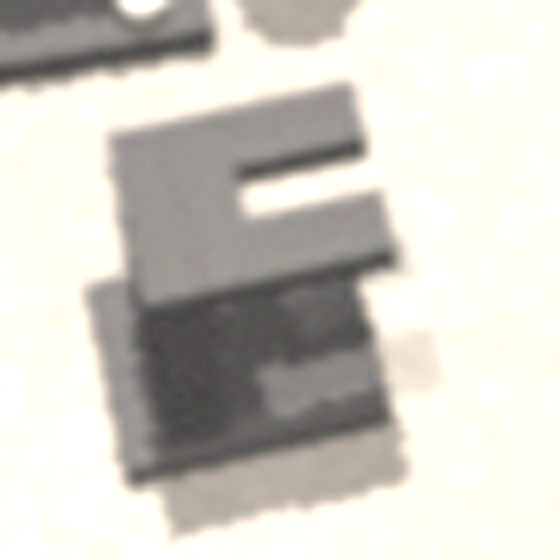

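Run:
```python
from h import *
import pickle
ims=pickle.load(open('i0.pkl','rb'))
sc=lambda p:((p[0]+.5)/4-.5+220,(p[1]+.5)/4-.5+235)
sd=lambda p:((p[0]+.5)/8-.5+250,(p[1]+.5)/8-.5+295)
a=np.array([onz(ims['side'],*sd(p),.066)[:2]*1000 for p in [(112,137),(350,86),(362,143),(240,170),(247,215),(380,193),(393,250),(140,298)]])
# same order from scene
b=np.array([onz(ims['scene'],*sc(p),.066)[:2]*1000 for p in [(537,358),(608,283),(632,295),(610,343),(633,350),(668,310),(697,322),(645,403)]])
m=np.array([[ 22+0,22],[0,0]])
# bracket frame: back edge x unknown; fit notch tips & ends & outer; y+ ?
for r in (a,b,(a+b)/2):
    print(r.round(1).tolist())
    d=(r[0]-r[1])+(r[7]-r[6])+.5*(r[3]-r[2]+r[4]-r[5]); d/=np.linalg.norm(d); n=np.array([-d[1],d[0]])
    tip=(r[1]+r[6]+r[2]+r[5])/4; mid=(r[3]+r[4])/2
    print('ang',np.degrees(np.arctan2(d[1],d[0])),'len',np.linalg.norm(r[0]-r[1]),'w',(r[6]-r[1])@n,'notch w',(r[5]-r[2])@n,'depth',(mid-tip)@d,'N from tips',tip+22*d,'from end',mid-7*d)
```

```text
[[594.9, 168.3], [545.8, 151.3], [541.4, 165.7], [566.4, 174.5], [563.4, 185.6], [536.2, 178.0], [531.8, 191.7], [582.7, 207.3]]
ang 17.912105390239116 len 51.97373534123526 w 42.72728616764039 notch w 13.265697192957667 depth 27.419743521338876 N from tips [559.72707903 178.45768437] from end [558.25129529 177.88541836]
[[596.0, 170.0], [546.2, 155.9], [543.2, 166.9], [568.2, 181.2], [563.6, 189.4], [537.6, 181.9], [533.1, 193.7], [578.8, 212.3]]
ang 19.797325027557545 len 51.80688135158468 w 39.94827630205068 notch w 15.966266094329113 depth 28.02056138908489 N from tips [560.68948656 182.05717568] from end [559.32075599 182.96771828]
[[595.5, 169.1], [546.0, 153.6], [542.3, 166.3], [567.3, 177.9], [563.5, 187.5], [536.9, 179.9], [532.5, 192.7], [580.7, 209.8]]
ang 18.841086793514023 len 51.868228441927776 w 41.34271810365456 notch w 14.62245345807262 depth 27.70464736149382 N from tips [560.21279074 180.25343981] from end [558.78459129 180.42783793]
```

Emit:
jog_arm --travel '[[0.026,-0.022,0],[0.026,-0.022,0],[0.026,-0.022,0],[0.026,-0.022,0],[0.026,-0.022,0],[0.026,-0.022,0],[0.026,-0.022,0],[0.026,-0.022,0],[0.026,-0.022,0],[0.026,-0.022,0],[0.026,-0.022,0],[0.026,-0.022,0],[0.026,-0.022,0],[0.026,-0.022,0],[0.026,-0.022,0],[0.026,-0.022,0],[0.026,-0.022,0],[0.026,-0.022,0],[0.026,-0.022,0],[0,0,0]]' --dr '[[0,0,0.0268],[0,0,0.0268],[0,0,0.0268],[0,0,0.0268],[0,0,0.0268],[0,0,0.0268],[0,0,0.0268],[0,0,0.0268],[0,0,0.0268],[0,0,0.0268],[0,0,0.0268],[0,0,0.0268],[0,0,0.0268],[0,0,0.0268],[0,0,0.0268],[0,0,0.0268],[0,0,0.0268],[0,0,0.0268],[0,0,0.0268],[0,0,0]]' --jaw 0.06 --newtons 40

```text
time_s: 1.82
position: [0.6183, 0.1142, 0.2298]
tool_rot: [[-0.96, -0.28, -0.0], [-0.28, 0.96, -0.001], [0.001, -0.001, -1.0]]
ft_force: [0.6, 0.1, -1.0]
grip_width: 0.0596
```

Run:
```python
from h import *
import pickle
im=get_image('wrist');save(im,'w1');pickle.dump(im,open('w1.pkl','wb'))
o=observe();print(o['time_s'],o['position'],o['tool_rot'],o['q'],o['ft_force'])
for n,X in dict(pin=(.6676,.0774,.094),notch=(.5595,.180,.066),grip=(.5765,.051,.111)).items(): print(n,proj(im,X))
```

```text
1.8667 [0.61648053 0.11622508 0.22991724] [[-9.59857842e-01 -2.80483095e-01 -1.46866911e-03]
 [-2.80483041e-01  9.59858949e-01 -2.46923109e-04]
 [ 1.47897295e-03  1.74925696e-04 -9.99998891e-01]] [-1.12533266e-01  2.98675395e+01  6.10238410e+01 -1.43143196e-02
  8.91927402e+01 -1.06401368e+02] [ 0.51937443  0.6822802  -0.12298589]
pin [255.70131593 278.14610093]
notch [423.56901106 174.16399068]
grip [245.06004706 150.92629391]
```

View pics/w1.png

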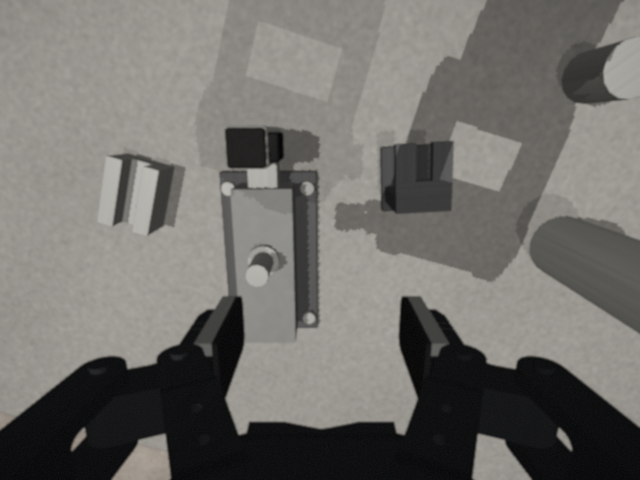

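Run:
```python
from h import *
import pickle
im=pickle.load(open('w1.pkl','rb'))
for n,(x,y,w,h,s) in {'a':(215,120,100,160,4-0),'b':(370,130,100,90,8)}.items():
    c=cv2.resize(im['color'][y:y+h,x:x+w,::-1],None,fx=s,fy=s,interpolation=cv2.INTER_CUBIC)
    if s==4: c=c[:600]
    cv2.imwrite(f'pics/w1{n}.png',cv2.convertScaleAbs(c[:600],alpha=2,beta=5) if n=='a' else cv2.convertScaleAbs(c[:600],alpha=3,beta=0))
```

```text
(no output)
```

View pics/w1a.png

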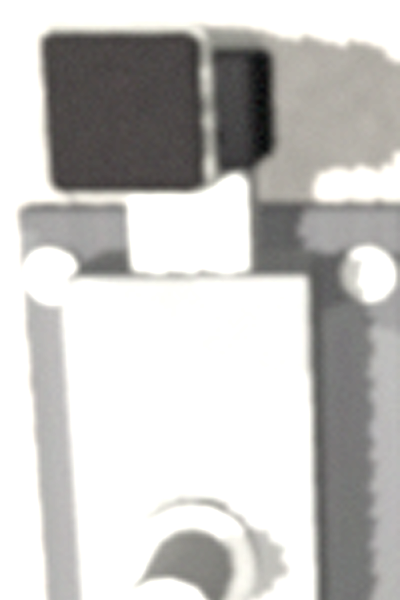

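View pics/w1b.png

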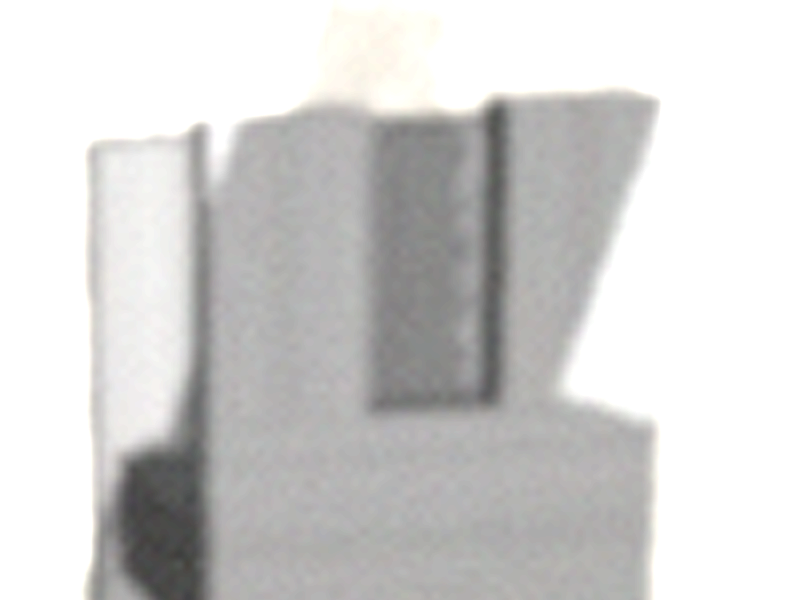

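Run:
```python
from h import *
import pickle
im=pickle.load(open('w1.pkl','rb'))
b=lambda p:((p[0]+.5)/8-.5+370,(p[1]+.5)/8-.5+130)
a=lambda p:((p[0]+.5)/4-.5+215,(p[1]+.5)/4-.5+120)
r=np.array([onz(im,*b(p),.066)[:2]*1000 for p in [(370,112),(508,98),(508,408),(370,410),(658,96),(655,560)]]);print(r.round(1).tolist())
r=np.array([onz(im,*b(p),.066)[:2]*1000 for p in [(370,410),(508,408)]]).mean(0)
d=np.array([np.cos(np.radians(17.3)),np.sin(np.radians(17.3))]);print('N',r-7*d)
r=np.array([onz(im,*a(p),.111)[:2]*1000 for p in [(42,30),(200,30),(200,190),(52,190)]]);print('cap',r.round(1).tolist(),r.mean(0))
r=np.array([onz(im,*a(p),.054)[:2]*1000 for p in [(65,278),(310,275)]]);print('housing front',r.round(1).tolist(),r.mean(0), r.mean(0)+60*d, r.mean(0)-35*d)
g=cv2.cvtColor(im['color'],cv2.COLOR_RGB2GRAY)[255:292,240:280]
c=cv2.resize(g,None,fx=12,fy=12,interpolation=cv2.INTER_CUBIC);cv2.imwrite('pics/w1p.png',c)
print(onz(im,258,272,.094))
```

```text
[[539.6, 166.3], [534.7, 178.4], [562.1, 188.8], [566.0, 176.0], [530.5, 192.0], [572.0, 208.0]]
N [557.34934487 180.31775096]
cap [[565.6, 35.4], [558.5, 59.6], [583.0, 65.7], [589.8, 42.4]] [574.24485439  50.76827677]
housing front [[615.0, 37.3], [600.5, 84.9]] [607.76470589  61.10401264] [665.05035386  78.94650509] [574.34807791  50.69589205]
[0.6622992  0.07789525 0.094     ]
```

View pics/w1p.png

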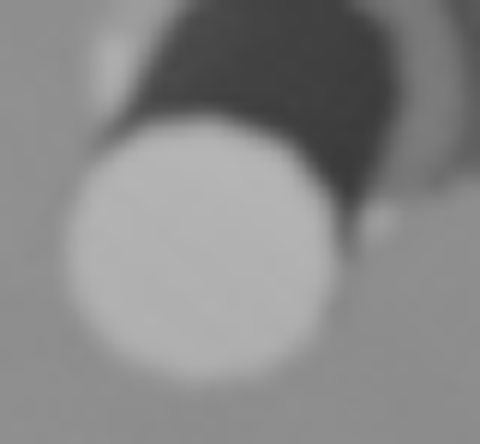

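Emit:
jog_arm --travel '[[0.013,-0.01,0],[0.013,-0.01,0],[0.013,-0.01,0],[0.012,-0.011,0],[0,0,-0.02],[0,0,-0.02],[0,0,-0.02],[0,0,-0.02],[0,0,-0.02],[0,0,-0.02],[0,0,-0.014],[0,0,0],[0,0,0],[0,0,0]]' --dr '[[0,0,0.003],[0,0,0.003],[0,0,0.002],[0,0,0.002],[0,0,0],[0,0,0],[0,0,0],[0,0,0],[0,0,0],[0,0,0],[0,0,0],[0,0,0],[0,0,0],[0,0,0]]' --jaw 0.06

```text
time_s: 3.03
position: [0.6663, 0.078, 0.0986]
tool_rot: [[-0.956, -0.293, 0.002], [-0.293, 0.956, -0.0], [-0.002, -0.001, -1.0]]
ft_force: [0.4, -0.0, 0.5]
grip_width: 0.0604
```

Run:
```python
from h import *
import pickle
im=get_image('wrist');save(im,'w2')
s=get_image('scene');c=s['color'][220:370,210:410,::-1];cv2.imwrite('pics/s2.png',cv2.convertScaleAbs(cv2.resize(c,None,fx=4,fy=4,interpolation=2),alpha=1.5))
o=observe();print(o['time_s'],o['position'],o['tool_rot'][:,1],o['ft_force'])
```

```text
3.1333 [0.66641963 0.07771099 0.09879682] [-2.93237130e-01  9.56039405e-01 -8.00936409e-04] [-0.46662883 -0.01651841  0.24225673]
```

View pics/w2.png

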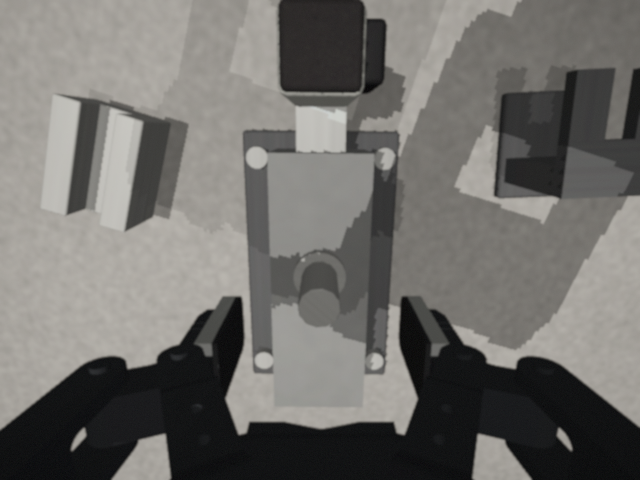

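View pics/s2.png

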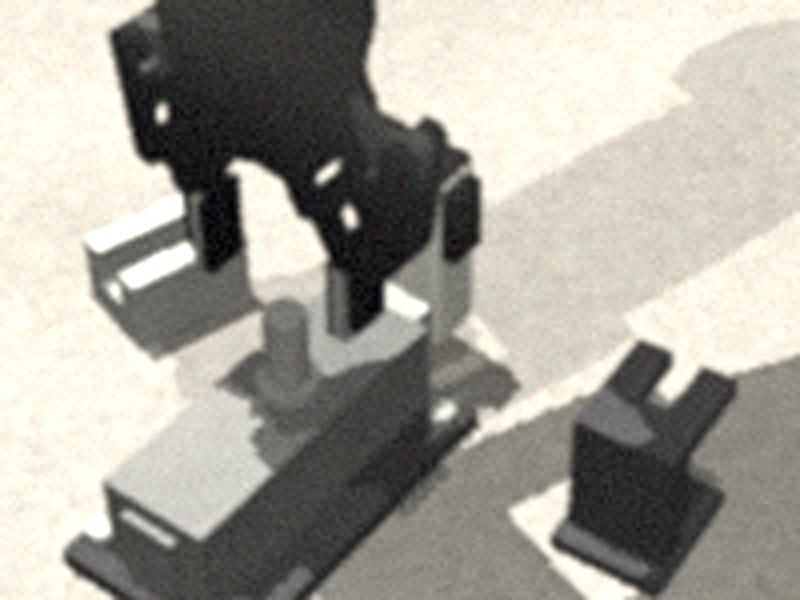

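Emit:
jog_arm --travel '[[0,0,-0.01],[0,0,-0.01],[0,0,-0.01],[0,0,-0.003],[0,0,0],[0,0,0]]' --dr '[[0,0,0],[0,0,0],[0,0,0],[0,0,0],[0,0,0],[0,0,0]]'

```text
time_s: 3.63
position: [0.666, 0.0775, 0.064]
tool_rot: [[-0.956, -0.293, -0.001], [-0.293, 0.956, 0.0], [0.0, 0.0, -1.0]]
ft_force: [0.4, 0.5, 0.5]
grip_width: 0.0599
```

Emit:
jog_arm --travel '[[0,0,0],[0,0,0],[0,0,0],[0,0,0],[0,0,0],[0,0,0],[0,0,0],[0,0,0]]' --dr '[[0,0,0],[0,0,0],[0,0,0],[0,0,0],[0,0,0],[0,0,0],[0,0,0],[0,0,0]]' --jaw 0.0 --newtons 40

```text
time_s: 4.3
position: [0.6662, 0.0776, 0.0648]
tool_rot: [[-0.956, -0.293, 0.001], [-0.293, 0.956, -0.0], [-0.001, -0.0, -1.0]]
ft_force: [-1.2, 0.3, 4.6]
grip_width: 0.0167
```

Emit:
jog_arm --travel '[[0,0,0.003],[0,0,0.006],[0,0,0.008],[0,0,0.008],[0,0,0.01],[0,0,0.01],[0,0,0.012],[0,0,0.013],[0,0,0],[0,0,0]]' --dr '[[0,0,0],[0,0,0],[0,0,0],[0,0,0],[0,0,0],[0,0,0],[0,0,0],[0,0,0],[0,0,0],[0,0,0]]'

```text
time_s: 5.13
position: [0.6662, 0.0775, 0.1353]
tool_rot: [[-0.956, -0.293, 0.002], [-0.293, 0.956, -0.0], [-0.002, -0.001, -1.0]]
ft_force: [0.8, -0.3, -1.3]
grip_width: 0.0168
```

Run:
```python
from h import *
s=get_image('scene');c=s['color'][200:350,210:410,::-1];cv2.imwrite('pics/s3.png',cv2.convertScaleAbs(cv2.resize(c,None,fx=4,fy=4,interpolation=2),alpha=1.5))
o=observe();print(o['time_s'],o['position'],o['tool_rot'][:,1],o['ft_force'],o['grip_width'])
```

```text
5.1833 [0.66582994 0.07752399 0.13426417] [-2.93051948e-01  9.56096520e-01  2.48213389e-05] [ 0.01870319 -0.44258128 -1.30524864] 0.01686947323875459
```

View pics/s3.png

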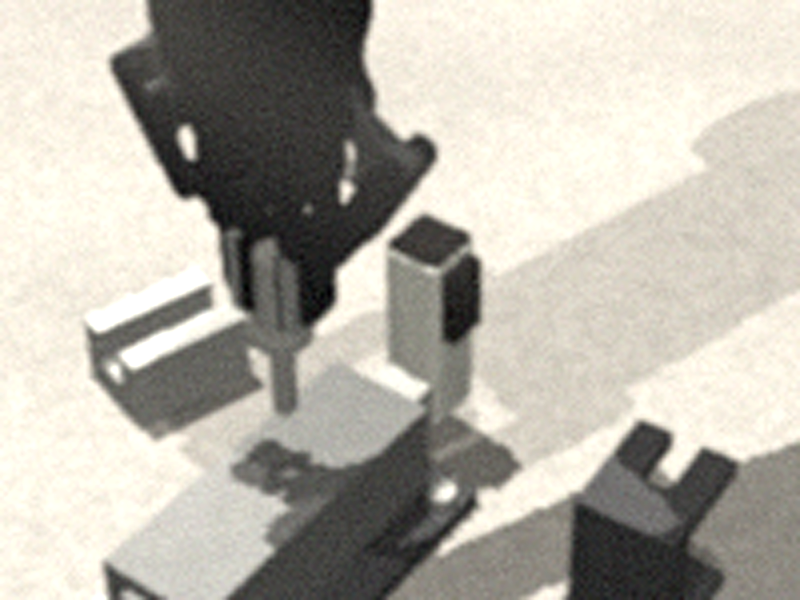

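Emit:
jog_arm --travel '[[-0.005,0.0027,0],[-0.01,0.0055,0],[-0.014,0.0078,0],[-0.014,0.0078,0],[-0.014,0.0078,0],[-0.014,0.0078,0],[-0.014,0.0078,0],[-0.014,0.0078,0],[-0.014,0.0078,0],[-0.014,0.0078,0],[-0.014,0.0078,0],[-0.014,0.0073,0],[0,0,-0.01],[0,0,-0.015],[0,0,-0.015],[0,0,-0.01],[0,0,-0.004],[0,0,0],[0,0,0]]' --dr '[[0,0,0],[0,0,0],[0,0,0],[0,0,0],[0,0,0],[0,0,0],[0,0,0],[0,0,0],[0,0,0],[0,0,0],[0,0,0],[0,0,0],[0,0,0],[0,0,0],[0,0,0],[0,0,0],[0,0,0],[0,0,0],[0,0,0]]'

```text
time_s: 6.77
position: [0.5111, 0.1632, 0.0805]
tool_rot: [[-0.956, -0.293, 0.0], [-0.293, 0.956, 0.0], [-0.0, -0.0, -1.0]]
ft_force: [-0.0, -0.7, -0.3]
grip_width: 0.0167
```

Run:
```python
from h import *
import pickle
o=observe();print(o['time_s'],o['position'],o['tool_rot'][:,1],o['ft_force'],o['grip_width'])
s=get_image('scene');w=get_image('wrist');d=get_image('side')
pickle.dump((s,w,d),open('i4.pkl','wb'))
c=s['color'][240:390,290:490,::-1];cv2.imwrite('pics/s4.png',cv2.convertScaleAbs(cv2.resize(c,None,fx=4,fy=4,interpolation=2),alpha=1.5))
c=d['color'][265:385,230:390,::-1];cv2.imwrite('pics/d4.png',cv2.convertScaleAbs(cv2.resize(c,None,fx=5,fy=5,interpolation=2),alpha=2))
save(w,'w4')
```

```text
6.7667 [0.51109195 0.16322046 0.08052262] [-2.93000602e-01  9.56112256e-01 -2.64185839e-05] [-0.01012991 -0.65050262 -0.28861375] 0.01673396993449012
```

View pics/s4.png

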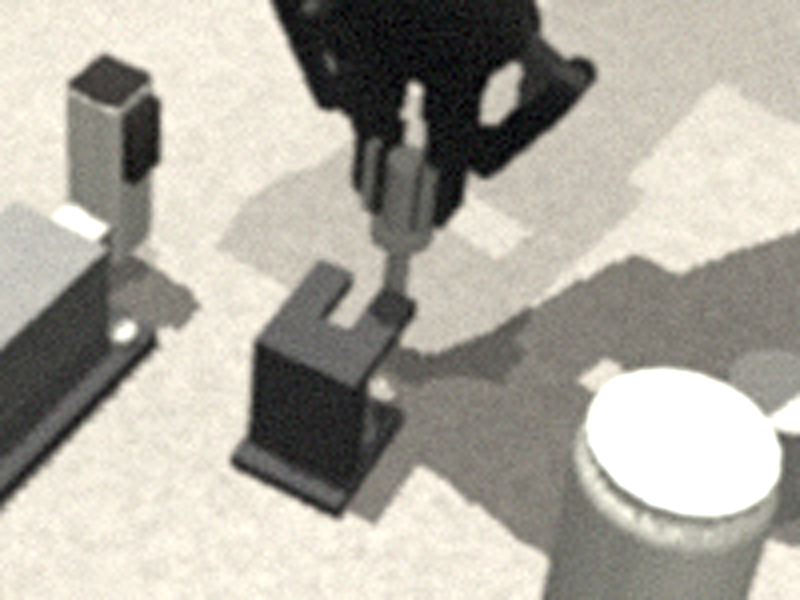

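View pics/d4.png

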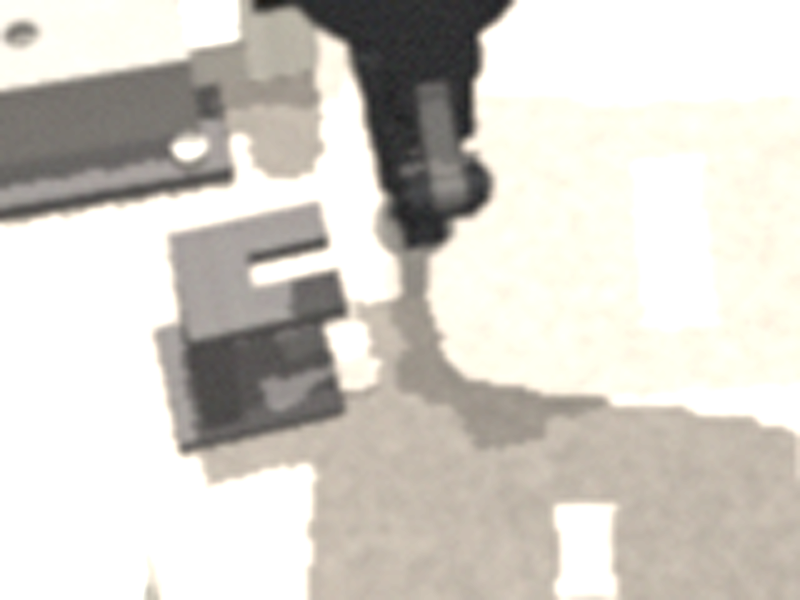

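View pics/w4.png

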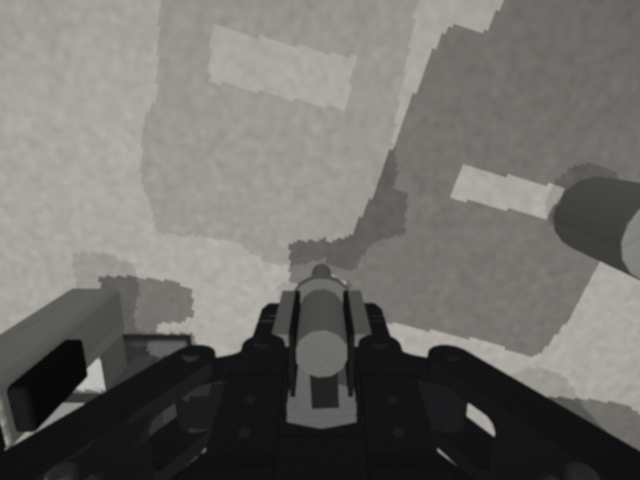

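Emit:
jog_arm --travel '[[0.003,0.0011,0],[0.004,0.0014,0],[0.004,0.0014,0],[0.004,0.0014,0],[0.003,0.0011,0],[0,0,0],[0,0,0]]' --dr '[[0,0,0],[0,0,0],[0,0,0],[0,0,0],[0,0,0],[0,0,0],[0,0,0]]'

```text
time_s: 7.5
position: [0.529, 0.1697, 0.0802]
tool_rot: [[-0.956, -0.293, -0.0], [-0.293, 0.956, -0.0], [0.0, 0.0, -1.0]]
ft_force: [1.0, -0.7, 0.9]
grip_width: 0.0168
```

Run:
```python
from h import *
import pickle
o=observe();print(o['time_s'],o['position'],o['tool_rot'][:,1],o['ft_force'],o['grip_width'])
s=get_image('scene');d=get_image('side')
pickle.dump((s,d),open('i5.pkl','wb'))
c=s['color'][280:370,340:440,::-1];cv2.imwrite('pics/s5.png',cv2.convertScaleAbs(cv2.resize(c,None,fx=6,fy=6,interpolation=2),alpha=1.8))
c=d['color'][295:355,255:335,::-1];cv2.imwrite('pics/d5.png',cv2.convertScaleAbs(cv2.resize(c,None,fx=8,fy=8,interpolation=2),alpha=2))
```

```text
7.5 [0.52904439 0.16965869 0.08020301] [-2.93116997e-01  9.56076579e-01  2.12107952e-05] [ 1.0098468  -0.66601874  0.85450527] 0.0168018449106292
```

View pics/s5.png

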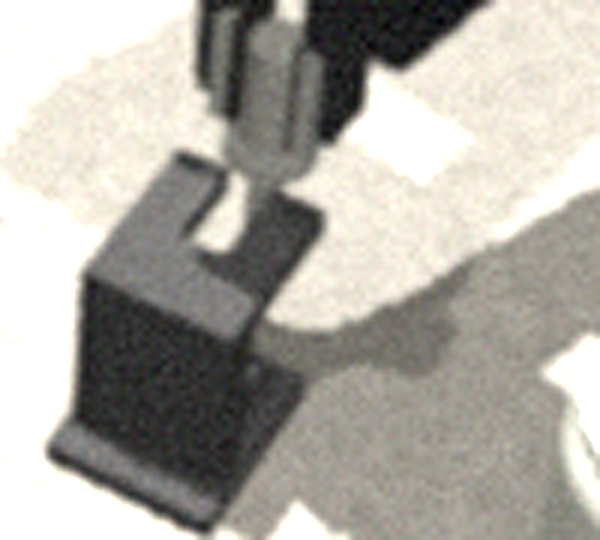

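View pics/d5.png

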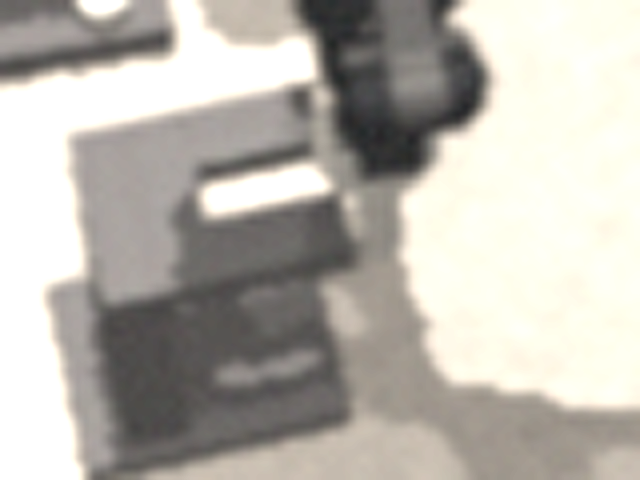

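Run:
```python
from h import *
import pickle
s,d=pickle.load(open('i5.pkl','rb'))
P=np.array([.5290,.1697])
q=lambda p:((p[0]+.5)/6-.5+340,(p[1]+.5)/6-.5+280)
iz=lambda u:(((u[0]-340)+.5)*6-.5,((u[1]-280)+.5)*6-.5)
jz=lambda u:(((u[0]-255)+.5)*8-.5,((u[1]-295)+.5)*8-.5)
for z in (.105,.070,.066,.058,.03):
    print(z,'scene',np.round(iz(proj(s,[*P,z]))),'side',np.round(jz(proj(d,[*P,z]))))
for k in (0,22,30): 
    X=np.array([.5583-.943*k/1000,.1802-.334*k/1000,.066]);print(k,'notch line scene',np.round(iz(proj(s,X))),'side',np.round(jz(proj(d,X))))
for nm,pts in dict(s5=[(225,172),(188,237),(238,250)],).items(): print([(onz(s,*q(p),.066)*1000).round(1)[:2].tolist() for p in pts])
c=s['color'][290:330,365:405,::-1];cv2.imwrite('pics/s5z.png',cv2.convertScaleAbs(cv2.resize(c,None,fx=14,fy=14,interpolation=2),alpha=2.2))
```

```text
0.105 scene [286.  48.] side [371.  55.]
0.07 scene [275. 145.] side [377. 152.]
0.066 scene [274. 156.] side [378. 162.]
0.058 scene [271. 178.] side [379. 184.]
0.03 scene [263. 251.] side [384. 255.]
0 notch line scene [221. 226.] side [234. 195.]
22 notch line scene [259. 176.] side [336. 172.]
30 notch line scene [272. 159.] side [373. 164.]
[[543.7, 166.2], [567.8, 178.0], [560.6, 189.4]]
```

View pics/s5z.png

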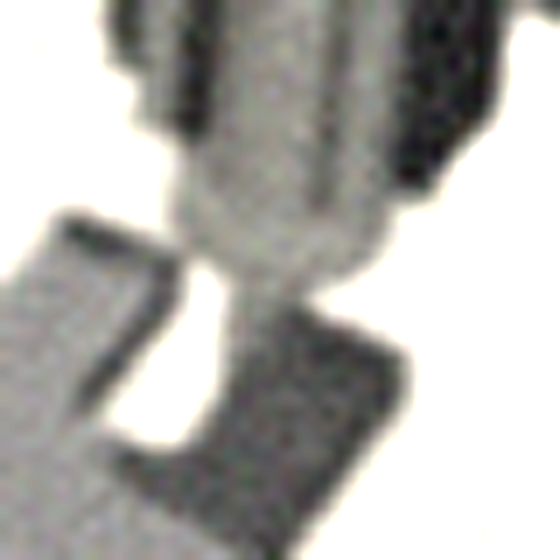

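Run:
```python
from h import *
import pickle
s,d=pickle.load(open('i5.pkl','rb'))
q=lambda p:((p[0]+.5)/14-.5+365,(p[1]+.5)/14-.5+290)
b=np.array([2.4,1.2])
for nm,p in dict(Lout=(68,215),L=(152,268),R=(295,305),Rout=(405,355),Lend=(75,405),Rend=(190,450)).items(): print(nm,((onz(s,*q(p),.066)*1000)[:2]-b).round(1))
# shank: intersect ray with vertical plane through tool axis? solve: lateral offset of ray at depth along d
n=np.array([-.334,.943])
o,dd=ray(s,*q((266,300)))
for z in (.05,.055,.06):
    X=o+dd*(z-o[2])/dd[2]; print(z,X[:2]*1000-b)
```

```text
Lout [545.9 151.7]
L [544.1 164. ]
R [535.2 178.4]
Rout [530.8 191.7]
Lend [565.8 174.8]
Rend [560.3 187.8]
0.05 [524.95284807 164.70576766]
0.055 [528.79979921 168.16587968]
0.06 [532.64675035 171.62599169]
```

Emit:
jog_arm --travel '[[0.003,0.0007,0],[0.003,0.001,0],[0.003,0.001,0],[0.003,0.001,0],[0.003,0.0011,0],[0,0,0]]' --dr '[[0,0,0],[0,0,0],[0,0,0],[0,0,0],[0,0,0],[0,0,0]]'

```text
time_s: 8.1
position: [0.5446, 0.1746, 0.0803]
tool_rot: [[-0.956, -0.293, 0.001], [-0.293, 0.956, 0.0], [-0.001, -0.0, -1.0]]
ft_force: [0.1, -0.1, -0.1]
grip_width: 0.0168
```

Emit:
jog_arm --travel '[[0.003,0.0011,0],[0.003,0.0011,0],[0.003,0.0011,0],[0.0027,0.001,0],[0,0,0],[0,0,0]]' --dr '[[0,0,0],[0,0,0],[0,0,0],[0,0,0],[0,0,0],[0,0,0]]'

```text
time_s: 8.6
position: [0.5557, 0.1788, 0.0802]
tool_rot: [[-0.956, -0.293, -0.0], [-0.293, 0.956, 0.0], [0.0, 0.0, -1.0]]
ft_force: [-0.1, 0.4, -0.3]
grip_width: 0.0168
```

Run:
```python
from h import *
import pickle
o=observe();print(o['time_s'],o['position'],o['tool_rot'][:,1],o['ft_force'],o['grip_width'])
s=get_image('scene');d=get_image('side')
pickle.dump((s,d),open('i6.pkl','wb'))
a=cv2.resize(s['color'][270:350,345:425,::-1],None,fx=5,fy=5,interpolation=2)
c=cv2.resize(d['color'][290:370,250:330,::-1],None,fx=5,fy=5,interpolation=2)
cv2.imwrite('pics/s6.png',cv2.convertScaleAbs(np.hstack([a,c]),alpha=2))
```

```text
8.6 [0.55574342 0.17875863 0.08024372] [-2.93103011e-01  9.56080867e-01  3.41783503e-05] [-0.10324964  0.36613748 -0.28125364] 0.016843679111824553
```

View pics/s6.png

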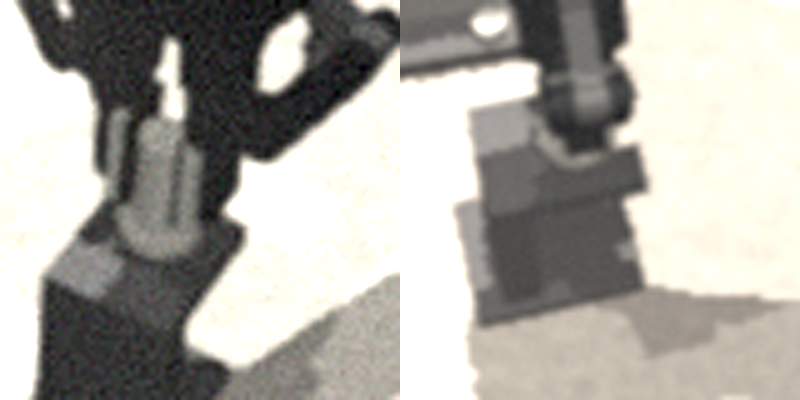

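Emit:
jog_arm --travel '[[0.0025,0.0009,0],[0,0,-0.002],[0,0,-0.0015],[0,0,-0.0005],[0,0,0]]' --dr '[[0,0,0],[0,0,0],[0,0,0],[0,0,0],[0,0,0]]'

```text
time_s: 9.12
position: [0.5583, 0.1796, 0.0768]
tool_rot: [[-0.956, -0.293, 0.001], [-0.293, 0.956, 0.0], [-0.001, -0.0, -1.0]]
ft_force: [-1.7, 0.1, 3.7]
grip_width: 0.017
```

Emit:
jog_arm --travel '[[0,0,0],[0,0,0],[0,0,0],[0,0,0],[0,0,0],[0,0,0]]' --dr '[[0,0,0],[0,0,0],[0,0,0],[0,0,0],[0,0,0],[0,0,0]]' --jaw 0.06

```text
time_s: 9.62
position: [0.5581, 0.1796, 0.0762]
tool_rot: [[-0.956, -0.293, -0.0], [-0.293, 0.956, -0.0], [0.0, 0.0, -1.0]]
ft_force: [-0.2, -0.4, -0.5]
grip_width: 0.0597
```

Emit:
jog_arm --travel '[[0,0,0.005],[0,0,0.01],[0,0,0.015],[0,0,0.015],[0,0,0.02],[0,0,0.02],[0,0,0.02],[0,0,0.015],[0,0,0]]' --dr '[[0,0,0],[0,0,0],[0,0,0],[0,0,0],[0,0,0],[0,0,0],[0,0,0],[0,0,0],[0,0,0]]'

```text
time_s: 10.37
position: [0.5594, 0.1798, 0.2006]
tool_rot: [[-0.956, -0.293, 0.007], [-0.293, 0.956, 0.001], [-0.007, -0.001, -1.0]]
ft_force: [-0.2, 1.4, 0.1]
grip_width: 0.0603
```

Run:
```python
from h import *
import pickle
o=observe();print(o['time_s'],o['position'],o['tool_rot'][:,1],o['ft_force'],o['grip_width'])
s=get_image('scene');d=get_image('side');w=get_image('wrist')
pickle.dump((s,d,w),open('i7.pkl','wb'))
a=cv2.resize(s['color'][270:350,345:425,::-1],None,fx=5,fy=5,interpolation=2)
c=cv2.resize(d['color'][290:370,250:330,::-1],None,fx=5,fy=5,interpolation=2)
cv2.imwrite('pics/s7.png',cv2.convertScaleAbs(np.hstack([a,c]),alpha=2))
save(w,'w7')
```

```text
10.3667 [0.55936178 0.17981303 0.20057483] [-0.29314085  0.95606836 -0.00131323] [-0.22686385  1.36928218  0.14117565] 0.06031234396018425
```

View pics/s7.png

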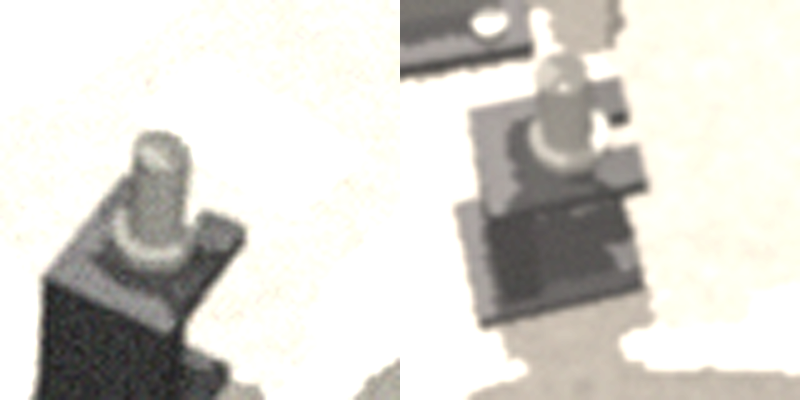

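View pics/w7.png

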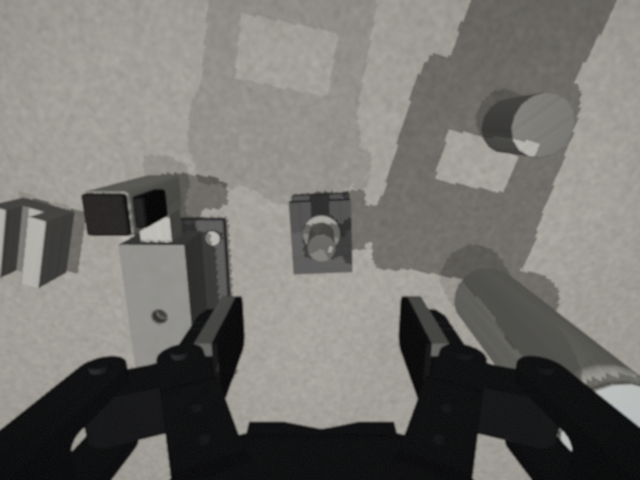

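Emit:
jog_arm --travel '[[0.002,-0.016,0],[0.002,-0.016,0],[0.002,-0.016,0],[0.002,-0.016,0],[0.002,-0.016,0],[0.002,-0.016,0],[0.002,-0.016,0],[0.002,-0.017,0],[0,0,-0.02],[0,0,-0.02],[0,0,-0.02],[0,0,-0.015],[0,0,0],[0,0,0]]' --dr '[[0,0,0],[0,0,0],[0,0,0],[0,0,0],[0,0,0],[0,0,0],[0,0,0],[0,0,0],[0,0,0],[0,0,0],[0,0,0],[0,0,0],[0,0,0],[0,0,0]]' --jaw 0.07

```text
time_s: 11.68
position: [0.5737, 0.0507, 0.1204]
tool_rot: [[-0.956, -0.293, -0.003], [-0.293, 0.956, 0.0], [0.003, 0.001, -1.0]]
ft_force: [1.0, 0.6, 0.2]
grip_width: 0.07
```

Run:
```python
from h import *
o=observe();print(o['time_s'],o['position'],o['tool_rot'][:,1],o['ft_force'],o['grip_width'])
w=get_image('wrist');save(w,'w8')
print(proj(w,[.5752,.0507,.111]),proj(w,[o['position'][0],o['position'][1],.111]))
```

```text
11.6833 [0.57367544 0.05065069 0.12039221] [-0.29303757  0.95610032  0.00107796] [1.04099901 0.63393672 0.20733563] 0.06999448353971378
[319.00335102 308.29079841] [319.94408363 305.09285388]
```

View pics/w8.png

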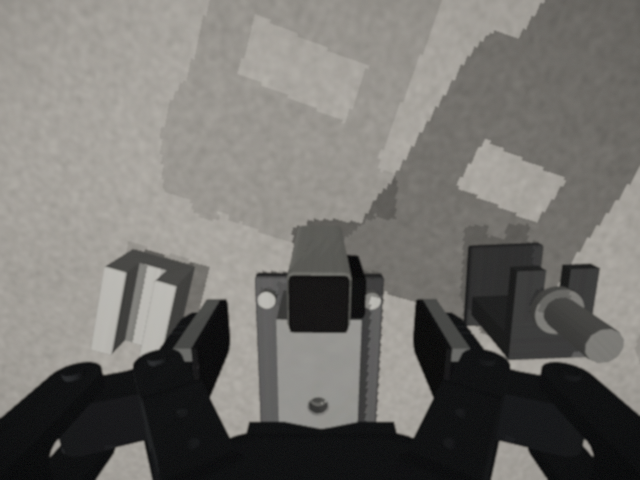

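Emit:
jog_arm --travel '[[0.001,0,-0.01],[0,0,-0.012],[0,0,-0.012],[0,0,-0.012],[0,0,-0.008],[0,0,0],[0,0,0]]' --dr '[[0,0,0],[0,0,0],[0,0,0],[0,0,0],[0,0,0],[0,0,0],[0,0,0]]'

```text
time_s: 12.32
position: [0.5753, 0.0506, 0.0675]
tool_rot: [[-0.956, -0.293, 0.0], [-0.293, 0.956, -0.0], [-0.0, -0.0, -1.0]]
ft_force: [-0.0, -0.7, 0.1]
grip_width: 0.0699
```

Emit:
jog_arm --travel '[[0,0,0],[0,0,0],[0,0,0],[0,0,0],[0,0,0],[0,0,0],[0,0,0],[0,0,0],[0,0,0],[0,0,0]]' --dr '[[0,0,0],[0,0,0],[0,0,0],[0,0,0],[0,0,0],[0,0,0],[0,0,0],[0,0,0],[0,0,0],[0,0,0]]' --jaw 0.0 --newtons 50

```text
time_s: 13.15
position: [0.5756, 0.0501, 0.0684]
tool_rot: [[-0.956, -0.292, 0.002], [-0.292, 0.956, -0.0], [-0.001, -0.001, -1.0]]
ft_force: [-0.1, -3.3, 5.6]
grip_width: 0.0275
```

Emit:
jog_arm --travel '[[-0.0019,-0.0006,0],[-0.0038,-0.0012,0],[-0.0048,-0.0015,0],[-0.0048,-0.0015,0],[-0.0038,-0.0012,0],[0,0,0]]' --dr '[[0,0,0],[0,0,0],[0,0,0],[0,0,0],[0,0,0],[0,0,0]]'

```text
time_s: 13.65
position: [0.5563, 0.0443, 0.0683]
tool_rot: [[-0.956, -0.292, 0.002], [-0.292, 0.956, -0.0], [-0.002, -0.001, -1.0]]
ft_force: [1.7, -1.3, 7.4]
grip_width: 0.0274
```

Emit:
jog_arm --travel '[[-0.0038,-0.0012,0],[-0.0048,-0.0015,0],[-0.0048,-0.0015,0],[-0.0048,-0.0015,0],[-0.0048,-0.0015,0],[-0.0048,-0.0015,0],[-0.0048,-0.0015,0],[-0.0048,-0.0014,0],[-0.0038,-0.0011,0],[0,0,0]]' --dr '[[0,0,0],[0,0,0],[0,0,0],[0,0,0],[0,0,0],[0,0,0],[0,0,0],[0,0,0],[0,0,0],[0,0,0]]'

```text
time_s: 14.48
position: [0.5152, 0.0321, 0.0683]
tool_rot: [[-0.956, -0.292, 0.003], [-0.292, 0.956, 0.001], [-0.003, -0.0, -1.0]]
ft_force: [3.1, 1.9, 7.0]
grip_width: 0.0273
```

Run:
```python
from h import *
o=observe();print(o['time_s'],o['position'],o['tool_rot'][:,1],o['ft_force'],o['grip_width'])
s=get_image('scene');w=get_image('wrist');save(w,'w9')
c=s['color'][220:370,210:410,::-1];cv2.imwrite('pics/s9.png',cv2.convertScaleAbs(cv2.resize(c,None,fx=4,fy=4,interpolation=2),alpha=1.5))
```

```text
14.4833 [0.51515222 0.03210299 0.06832467] [-2.92289437e-01  9.56329893e-01 -1.46467204e-04] [3.06688828 1.91145054 6.98775603] 0.0273116469270938
```

View pics/s9.png

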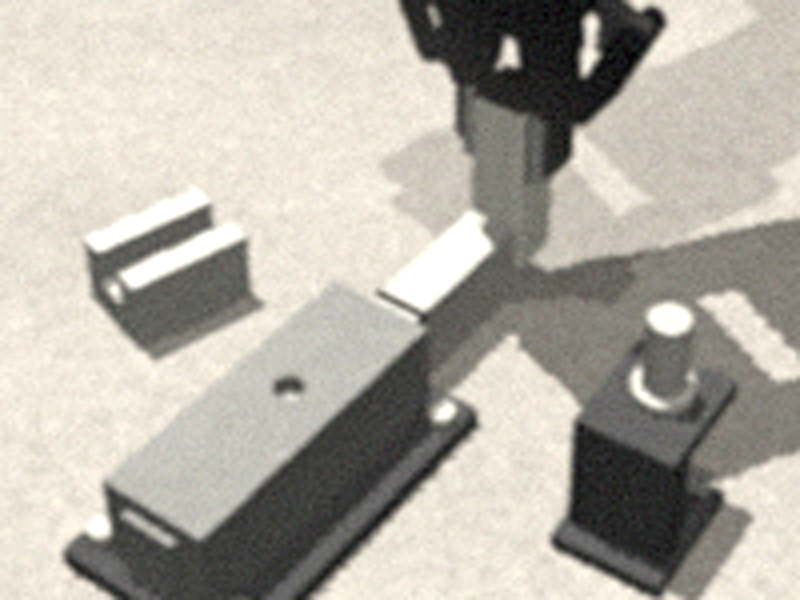

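View pics/w9.png

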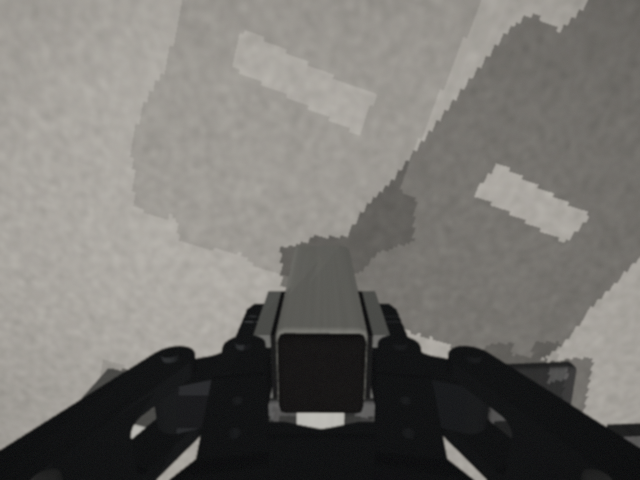

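Emit:
jog_arm --travel '[[-0.0038,-0.0012,0],[-0.0048,-0.0015,0],[-0.0048,-0.0015,0],[-0.0048,-0.0015,0],[-0.0048,-0.0015,0],[-0.0048,-0.0015,0],[-0.0048,-0.0015,0],[-0.0038,-0.0012,0],[-0.0038,-0.0012,0],[0,0,0],[0,0,0]]' --dr '[[0,0,0],[0,0,0],[0,0,0],[0,0,0],[0,0,0],[0,0,0],[0,0,0],[0,0,0],[0,0,0],[0,0,0],[0,0,0]]'

```text
time_s: 15.5
position: [0.4751, 0.0202, 0.0683]
tool_rot: [[-0.956, -0.292, 0.003], [-0.292, 0.956, 0.002], [-0.003, 0.001, -1.0]]
ft_force: [1.7, 7.9, 9.4]
grip_width: 0.0274
```

Emit:
jog_arm --travel '[[-0.0019,-0.0006,0],[-0.0019,-0.0006,0],[0,0,0],[0,0,0]]' --dr '[[0,0,0],[0,0,0],[0,0,0],[0,0,0]]'

```text
time_s: 15.83
position: [0.4714, 0.0191, 0.0683]
tool_rot: [[-0.956, -0.292, 0.003], [-0.292, 0.956, 0.002], [-0.003, 0.001, -1.0]]
ft_force: [2.2, 8.8, 9.8]
grip_width: 0.0278
```

Emit:
jog_arm --travel '[[-0.001,0,0],[-0.001,0,0],[0,0,0],[0,0,0]]' --dr '[[0,0,0],[0,0,0],[0,0,0],[0,0,0]]'

```text
time_s: 16.17
position: [0.4701, 0.0187, 0.0683]
tool_rot: [[-0.956, -0.292, 0.004], [-0.292, 0.956, 0.001], [-0.004, -0.0, -1.0]]
ft_force: [5.6, 5.6, 6.9]
grip_width: 0.0274
```

Emit:
jog_arm --travel '[[-0.001,-0.0003,0],[-0.001,-0.0003,0],[0,0,0],[0,0,0]]' --dr '[[0,0,0],[0,0,0],[0,0,0],[0,0,0]]'

```text
time_s: 16.5
position: [0.47, 0.0186, 0.0683]
tool_rot: [[-0.957, -0.292, 0.008], [-0.292, 0.957, 0.002], [-0.009, -0.0, -1.0]]
ft_force: [13.9, 11.9, 0.2]
grip_width: 0.0275
```

Emit:
jog_arm --travel '[[0,0,0],[0,0,0],[0,0,0],[0,0,0],[0,0,0],[0,0,0]]' --dr '[[0,0,0],[0,0,0],[0,0,0],[0,0,0],[0,0,0],[0,0,0]]'

```text
time_s: 17.0
position: [0.47, 0.0186, 0.0683]
tool_rot: [[-0.957, -0.292, 0.008], [-0.292, 0.957, 0.002], [-0.009, -0.0, -1.0]]
ft_force: [14.6, 11.5, 0.4]
grip_width: 0.0272
```

Run:
```python
from h import *
o=observe();print(o['time_s'],o['position'],o['tool_rot'][:,1],o['ft_force'],o['grip_width'])
s=get_image('scene');w=get_image('wrist');save(w,'w10')
c=s['color'][190:370,210:450,::-1];cv2.imwrite('pics/s10.png',cv2.convertScaleAbs(cv2.resize(c,None,fx=3.3,fy=3.3,interpolation=2),alpha=1.5))
save(s,'s10f')
```

```text
17.0 [0.47002277 0.01861733 0.06832333] [-2.91593522e-01  9.56542229e-01 -4.25950265e-04] [14.57735291 11.51545159  0.40036616] 0.027172727028576604
```

View pics/s10.png

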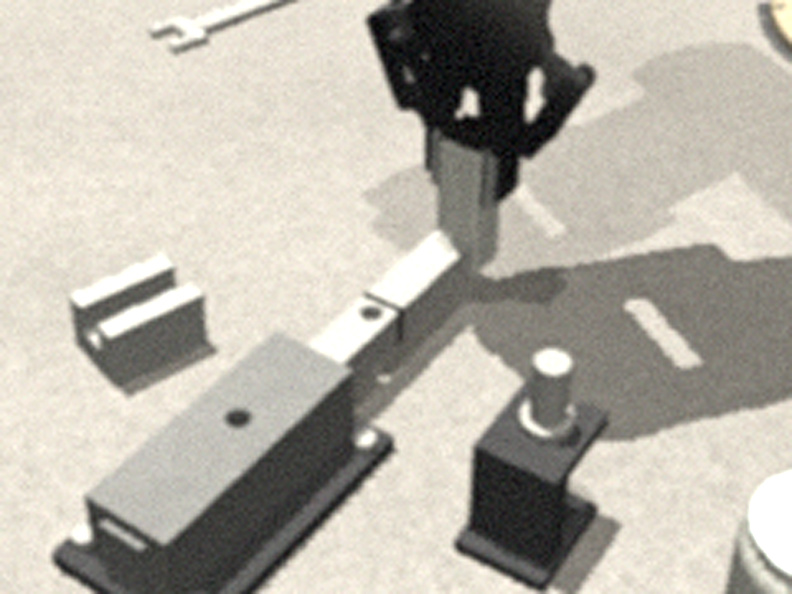

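View pics/w10.png

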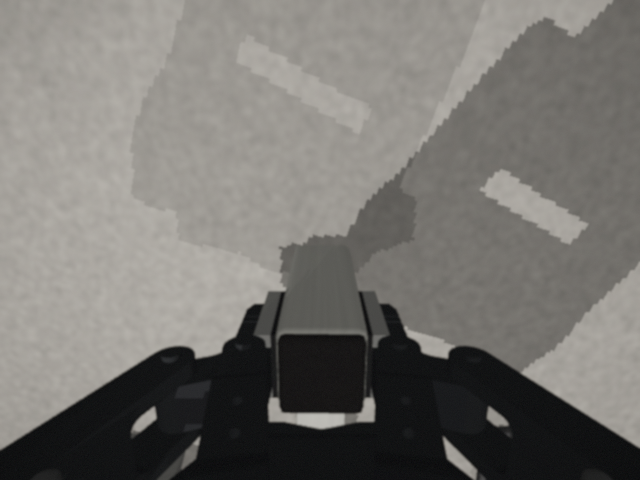

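View pics/s10f.png

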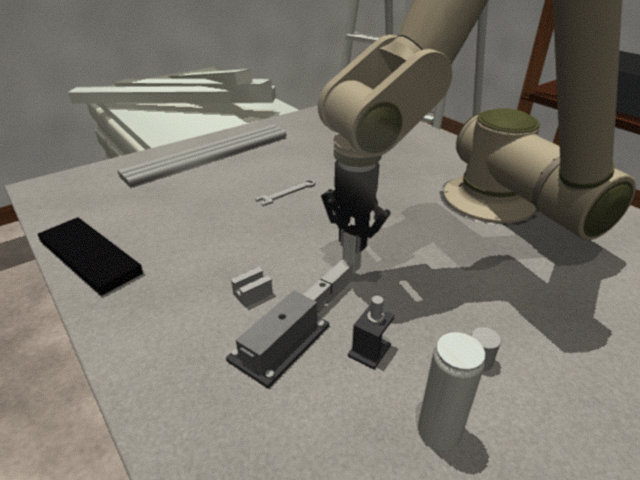

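```bash
python3 -c "
from h import *
print(close_job())"
```

```text
the job is handed in; nothing more can be done
None
```

The job is done and handed in at about 17 s, with no failed checks. The arm is still gripping the post, with the button squeezed in and the bar at its second stop.

- **Pin:** I drew it out of the bore and slid it along the notch with almost no side force. I set it down on its collar until the force reading rose, then let go. In the pictures it stands upright with the collar on the bracket plate. By the arm's reading, its axis is within about 1 mm of the notch point.
- **Button:** The fingers read 27.2 mm apart. The pin head read about 1.2 mm under its true size, so this matches 29 mm, the button fully in.
- **Bar:** The gripper travelled 110 mm in a straight line. The bar then stopped moving while the pull rose to about 17 N, well above the spring and friction, so it is against the hard stop. The last pictures show it fully out.
- **Other objects:** The V-block, round blank, spanner and spray can look unmoved in the last scene picture.

**Disagreements:** The cameras differed by 2–3 mm on absolute positions, so I relied on positions relative to the gripped pin. My pull direction was about half a degree off the bar's true line, which left a side force of about 7 N at the end. The highest wrist force I read was about 19 N.

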